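# Push the corner latches of a stool top home, crosswise

### The job

One of the four push latches that lock the board into this stool top is already pushed in. Carry on crosswise as usual: with the closed fingertips press the latch diagonally opposite it fully home first, then press the other two home, in whichever order suits you. Do not lift or shift the stool top, and leave the corner piece lying on it, the tape roll and the pliers where they are.

Things in the scene. Friction and masses are not known exactly. Their poses are not given: they have to be found in the camera images.
- stool: loose footstool top, 250 x 200 mm along its own x, y, about 1.2 kg, at any yaw, on four 30 mm square leg sockets, one straight below each latch. Aluminium rails, yellow board (top 58 mm above the bench) with an 80 x 25 mm hand slot near its +y long side, a 50 mm square grey casting at each corner (top 62 mm above the bench) with a latch in its middle. Origin: centre in plan, bench level
- latch_a_top (a point): centre of the top face of latch_a's head, at stool x -100, y -75 mm (near left corner, seen with the hand slot on the far side); the latch already home. Each latch: round white head, 24 mm across, 5 mm thick, on a steel pin, over a fixed black collar 30 mm across, 3 mm high (top 65 mm above the bench). Top of the head above the bench: 82 mm raised; 70 mm home, on the collar
- latch_b_top (a point): centre of the top face of latch_b's head, at stool x +100, y -75 mm (near right corner, seen as above; same kind of latch; raised at the start; shares a long side with latch_a)
- latch_c_top (a point): centre of the top face of latch_c's head, at stool x +100, y +75 mm (far right corner, seen as above; same kind; raised at the start; diagonally opposite latch_a)
- latch_d_top (a point): centre of the top face of latch_d's head, at stool x -100, y +75 mm (far left corner, seen as above; same kind; raised at the start; shares a short side with latch_a)
- latch_a (a joint): how far latch_a is pushed in, m: 0 raised, 0.012 home against its stop. All latches slide straight down by 12 mm against a steady friction of about 5 N and stay where they are left; there is no spring
- latch_b (a joint): how far latch_b is pushed in, m: 0 to 0.0015 at the start, 0.012 home
- latch_c (a joint): how far latch_c is pushed in, m: 0 to 0.0015 at the start, 0.012 home
- latch_d (a joint): how far latch_d is pushed in, m: 0 to 0.0015 at the start, 0.012 home
- connector: a spare L-shaped grey plastic corner piece, 26 mm high with arms reaching 42 mm from its corner block, 30 g, loose on the board near the middle of the stool top; origin under its corner block, 58 mm above the bench. Leave it alone
- tape: a roll of brown tape lying flat on the bench to the right of the work, 96 mm across, 25 mm high; origin under its centre. Leave it alone
- pliers: pliers with black grips lying flat on the bench to the left of the work, about 165 mm long, 70 mm wide over the grips, 17 mm high; origin on the bench under the pivot, jaws to their own +x. Leave them alone

How it is judged:
On the way, in this order (a step that is already met when the one before it is completed fails the run):
1. the fingers, together above it, press the latch diagonally opposite the one already down (latch_c) home (value of joint latch_c above 0.0105 m and contact force between the fingers and latch_c above 1 N and horizontal distance between the grasp point and latch_c_top below 0.03 m), for 0.02 s.
2. then they press one of the other two (latch_b or latch_d) home in the same way (((value of joint latch_b above 0.0105 m and contact force between the fingers and latch_b above 1 N and horizontal distance between the grasp point and latch_b_top below 0.03 m) or (value of joint latch_d above 0.0105 m and contact force between the fingers and latch_d above 1 N and horizontal distance between the grasp point and latch_d_top below 0.03 m))), for 0.02 s.
3. then they press the last one, so that latch_b and latch_d are both home (value of joint each of latch_b, latch_d above 0.0105 m and ((value of joint latch_b above 0.0105 m and contact force between the fingers and latch_b above 1 N and horizontal distance between the grasp point and latch_b_top below 0.03 m) or (value of joint latch_d above 0.0105 m and contact force between the fingers and latch_d above 1 N and horizontal distance between the grasp point and latch_d_top below 0.03 m))), for 0.02 s.
At the end, for the whole second after the job is handed in: all four latches are within 1.5 mm of home; the stool top stands level on its sockets, at rest and within 30 mm of where it was; the corner piece, tape roll and pliers are within 30 mm of where they were (value of joint each of latch_a, latch_b, latch_c, latch_d above 0.0105 m and distance of each of stool, connector, tape, pliers from where it was at the start of the episode below 0.03 m and angle between stool's own z axis and vertical below 0.03 rad and linear speed of stool below 0.01 m/s); the robot touches nothing.
It fails at once if latch_b or latch_d is pushed in more than half way before latch_c is home (value of joint any of latch_b, latch_d above 0.006 m and value of joint latch_c below 0.0105 m).
It fails at once if the stool top is lifted, tipped or shifted by more than 30 mm (height (world z) of stool above 0.008 m or angle between stool's own z axis and vertical above 0.06 rad or distance of stool from where it was at the start of the episode above 0.03 m).
It fails at once if the corner piece, tape roll or pliers are lifted or shifted by more than 30 mm (distance of any of connector, tape, pliers from where it was at the start of the episode above 0.03 m or height (world z) of connector above 0.07 m or height (world z) of any of tape, pliers above 0.012 m).
It also fails if it takes over 45 s, if anything falls off the work surface, if the arm or the gripper's body presses on something with over 40 N, if the wrist force passes 120 N, or if a joint passes its speed limit or range.

### The arm

A 7-joint arm with a two-finger parallel gripper is mounted at the origin on the work surface. World frame = base frame: x ahead of the robot, y to its left, z up, the work surface at z = 0. Lengths are in m, angles in rad, forces in N, time in s.
With the tool pointing down it reaches from about 0.35 to 0.9 m from the base axis. Payload 8.1 kg.
Tool frame: the origin (TCP) lies between the finger pads; the fingertips stand 8 mm ahead of it and the grasp point (between the pads) lies 11 mm behind it (arm.tcp_to_tips is the distance from the TCP to the fingertips, in m); z points along the fingers, x is the direction in which the jaws open and shut, and the axes are right-handed (so a half turn about z gives the same grasp; the last joint's range is limited). The gripper opens to 92 mm and grips with 3 to 60 N. Pads are 19 mm wide; open, the fingers measure 130 mm over their backs; the gripper's body (75 mm by 190 mm) begins 47 mm behind the grasp point.
Start: joints at [-1.427, 0.434, 0.025, 1.573, -0.012, 1.134, -0.075], TCP at [0.153, 0.606, 0.235] pointing down, gripper open.
Joint ranges: [-2.62, 2.62], [-0.44, 2.09], [-1.27, 1.32], [0.08, 2.57], [-1.32, 4.46], [0.12, 2], [-2.74, 2.74]. Speed limits (rad/s): [2.22, 2.22, 3.01, 3.01, 3.14, 3.14, 3.14].

### API

Orientations are given as a rotation vector (axis times angle).
In Python, from cell import arm, eyes gives the robot as it stands.
- The arm moves only by the tool play_rows, never from a script. Its argument "rows" is a list of rows, each a list of 3 entries, a list of its own where there are three numbers: the shift along the tool's x, y, z each as a share of 50 cm, from -1 to 1, then the turn, a rotation vector about the tool's x, y, z each as a share of 60 degrees, from -1 to 1, then the opening, from -1 (shut) to 1 (fully open), so that 0 is half open. In form: [[[dx, dy, dz], [ax, ay, az], grip], ...]. A call has 1 to 10 rows; each row is the pose to reach, as a shift and turn from the pose commanded when the call began, along the tool's axes at that moment; what a row does not reach only later rows make up. A row lasts 1/10 s, in which the tool goes at most 50 mm and 8.59 degrees, less where a joint would pass 70% of its speed; a pose out of reach is approached as far as the arm can. A call with a number of a shift or a turn outside -1 to 1 is refused whole. A call with a gripper value outside its range is refused whole. The fingers move at their own pace and stop on an object; "newtons" is the grip in N (left out, the last holds). Time passes only in rows, so rows that repeat a pose let the fingers close. It gives the time, the measured TCP pose, the force and the opening at its end, in the units of the state.
- arm.observe(): the state, without advancing time (a new reading comes with each control period).
- eyes.get_image(name): name is "side" or "top" or "wrist"; returns (picture, depth): 420x560x3 uint8, red, green, blue; 420x560 float32, m along the optical axis (not along the pixel's ray), 0 where there is no reading.
- eyes.get_calibration(name): a dict with "intrinsics" (3x3 intrinsics, pixels), "R" (3x3) and "t" (3): a world point X has camera coordinates R X + t. Camera axes: x right, y down, z forward; pixel columns grow to the right and rows downward; lengths in m; the calibration is good to about 2 mm. A picture is of the moment at which its call begins: read the wrist's pose just before it. get_calibration takes no time and is no camera call; for the wrist camera it gives the pose at the moment of the call.
- arm.sign_off(): hands the job in, once; it reports no verdict.
The state is a dict: "clock": time; "joints": joint angles; "dq": joint speeds; "joint_efforts": joint torques, N m; "position": TCP position; "ee_rot": TCP orientation; "force": force on the tool from outside, world axes, zero at the start; "ft_torque": the same for the moment, N m; "width": opening from 0.0 (shut) to 1.0 (fully open).
Only numpy, scipy, OpenCV 4.12 (cv2) and the standard library are available. Lean on these libraries where they do the work, as an engineer would, in place of code of your own. Each camera call takes 0.05 s, during which the arm holds its last target.

## Working session

There is one attempt and no reset: what is moved stays moved. The work goes in short steps, Python scripts to look and compute and a tool call to move; the robot and the scene stay as the last step left them, time stands still between calls to the robot, and variables do not carry over. Pictures are saved under pics/ and viewed, and the job is handed in when it is done.

Besides the shell and the picture viewer there is one more tool, called after "Request:" as a command line: name --argument value ..., lists and objects as JSON in quotes. play_rows: Moves the arm, as the interface text tells. Its arguments: {"type":"object","properties":{"rows":{"type":"array","items":{"type":"array"}},"newtons":{"type":"number"}},"required":["rows"]}

```bash
mkdir -p pics; ls; python3 - <<'E'
from cell import arm, eyes
import cv2,numpy as np
s=arm.observe()
for k in s: print(k,np.round(s[k],3))
print(arm.tcp_to_tips)
for n in ["top","side"]:
    p,d=eyes.get_image(n); cv2.imwrite(f"pics/{n}0.png",cv2.cvtColor(p,cv2.COLOR_RGB2BGR)); np.save(f"{n}0.npy",d)
    c=eyes.get_calibration(n); print(n,np.round(c["intrinsics"],1).tolist(),np.round(c["R"],3).tolist(),np.round(c["t"],3))
E
```

```text
pics
clock 0.0
joints [-1.427  0.435  0.025  1.574 -0.012  1.134 -0.075]
dq [ 0.    -0.    -0.     0.001 -0.001 -0.002 -0.001]
joint_efforts [ 1.0000e-03 -6.6788e+01  9.8600e-01 -3.1445e+01 -6.1000e-02  4.3000e-02
  0.0000e+00]
position [0.153 0.606 0.234]
ee_rot [ 2.477e+00  1.930e+00 -2.000e-03]
force [-0.767  0.691 -0.003]
ft_torque [-0.    -0.028 -0.004]
width 1.0
0.008
top [[500.7, 0.0, 287.8], [0.0, 500.7, 215.9], [0.0, 0.0, 1.0]] [[-0.026, -1.0, -0.002], [-0.973, 0.026, -0.229], [0.229, -0.004, -0.973]] [0.007 0.577 1.192]
side [[483.3, 0.0, 274.3], [0.0, 483.3, 209.4], [0.0, 0.0, 1.0]] [[-0.995, -0.099, -0.003], [-0.071, 0.738, -0.672], [0.069, -0.668, -0.741]] [0.561 0.09  1.257]
```

View pics/top0.png

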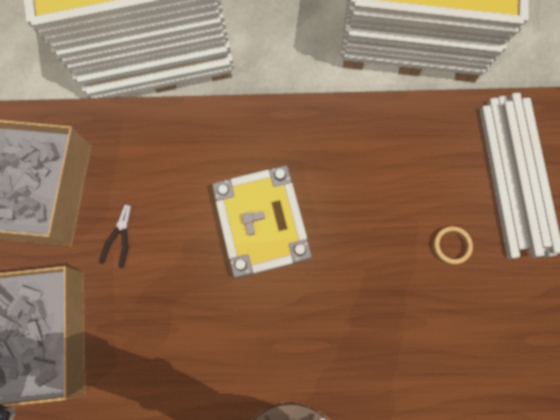

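View pics/side0.png

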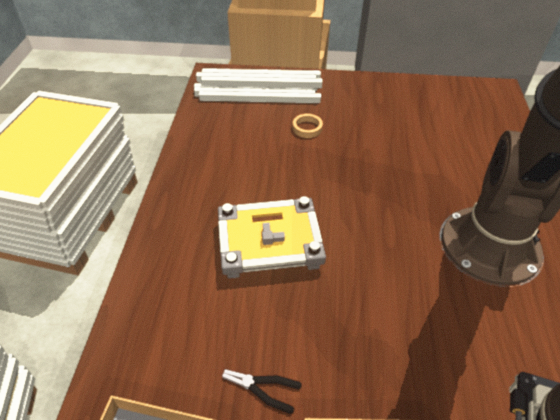

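The top view shows the four heads near (223,189), (280,174), (300,249) and (240,265), with the hand slot on the right at (280,215). That puts latch a at (223,189), c at (300,249), b at (240,265) and d at (280,174). Next I'll measure them and check the heights.

```bash
cat > h.py <<'E'
import cv2,numpy as np
from cell import eyes
C={n:eyes.get_calibration(n) for n in ["top","side"]}
def ray(n,u,v,z):
    c=C[n];K=np.array(c["intrinsics"]);R=np.array(c["R"]);t=np.array(c["t"])
    o=-R.T@t; d=R.T@np.linalg.inv(K)@np.array([u,v,1.]); return o+d*(z-o[2])/d[2]
def proj(n,X):
    c=C[n];p=np.array(c["intrinsics"])@(np.array(c["R"])@X+np.array(c["t"]));return p[:2]/p[2]
def world(n,u,v,z):
    c=C[n];return np.array(c["R"]).T@(z*np.linalg.inv(np.array(c["intrinsics"]))@np.array([u,v,1.])-np.array(c["t"]))
E
python3 - <<'E'
from h import *
seeds={"a":(223,189),"d":(280,174),"c":(300,249),"b":(240,265)}
seeds2=None
for n in ["top","side"]:
    im=cv2.imread(f"pics/{n}0.png");d=np.load(f"{n}0.npy")
    hsv=cv2.cvtColor(im,cv2.COLOR_BGR2HSV)
    # yellow mask board
    m=((hsv[...,0]>18)&(hsv[...,0]<35)&(hsv[...,1]>150)&(hsv[...,2]>120)).astype(np.uint8)
    if n=="top":S=seeds
    else: S={"c":(304,203),"d":(228,209),"a":(232,258),"b":(315,247)}
    for k,(u,v) in S.items():
        w=im[v-10:v+11,u-10:u+11]; 
        g=cv2.cvtColor(w,cv2.COLOR_BGR2GRAY); sat=cv2.cvtColor(w,cv2.COLOR_BGR2HSV)[...,1]
        mm=(g>190).astype(np.uint8); nl,lab,st,ce=cv2.connectedComponentsWithStats(mm)
        j=lab[10,10]
        if j==0: j=np.argmin([9e9]+[np.hypot(*(ce[i]-10)) for i in range(1,nl)])
        cx,cy=ce[j]+np.array([u-10,v-10]); X=world(n,cx,cy,d[int(round(cy)),int(round(cx))])
        dm=d[v-10:v+11,u-10:u+11][lab==j]
        print(n,k,st[j].tolist(),np.round([cx,cy],1),"depthpt",np.round(X,4),"r82",np.round(ray(n,cx,cy,.082),4),"r70",np.round(ray(n,cx,cy,.07),4))
    if n=="top": cv2.imwrite("pics/crop_top.png",cv2.resize(im[150:290,200:330],None,fx=5,fy=5,interpolation=2)[:600])
    else: cv2.imwrite("pics/crop_side.png",cv2.resize(im[190:285,205:340],None,fx=5,fy=5,interpolation=2))
E
```

```text
top a [6, 6, 8, 8, 52] [222.5 188.5] depthpt [0.6526 0.1556 0.0698] r82 [0.649 0.154 0.082] r70 [0.6526 0.1556 0.07  ]
top d [6, 5, 8, 9, 58] [279.5 172.9] depthpt [0.6865 0.0097 0.0816] r82 [0.6864 0.0097 0.082 ] r70 [0.6903 0.0098 0.07  ]
top c [6, 6, 8, 8, 57] [299.7 248.6] depthpt [ 0.4906 -0.0351  0.0846] r82 [ 0.491  -0.0352  0.082 ] r70 [ 0.493  -0.0355  0.07  ]
top b [6, 5, 9, 8, 59] [239.9 263.6] depthpt [0.4576 0.1108 0.0842] r82 [0.4579 0.111  0.082 ] r70 [0.4596 0.1121 0.07  ]
side c [3, 4, 13, 7, 60] [303.7 199.7] depthpt [ 0.4907 -0.0341  0.082 ] r82 [ 0.4907 -0.0341  0.082 ] r70 [ 0.4909 -0.0454  0.07  ]
side d [4, 4, 11, 8, 64] [226.9 206.6] depthpt [0.6853 0.0077 0.0805] r82 [0.6849 0.009  0.082 ] r70 [ 0.6876 -0.0018  0.07  ]
side a [0, 0, 21, 18, 180] [232.3 253.2] depthpt [0.6497 0.1479 0.0726] r82 [0.648  0.1548 0.082 ] r70 [0.6502 0.1459 0.07  ]
side b [0, 0, 17, 12, 165] [313.3 241.7] depthpt [0.4596 0.1009 0.0805] r82 [0.4596 0.1021 0.082 ] r70 [0.4594 0.0926 0.07  ]
```

View pics/crop_side.png

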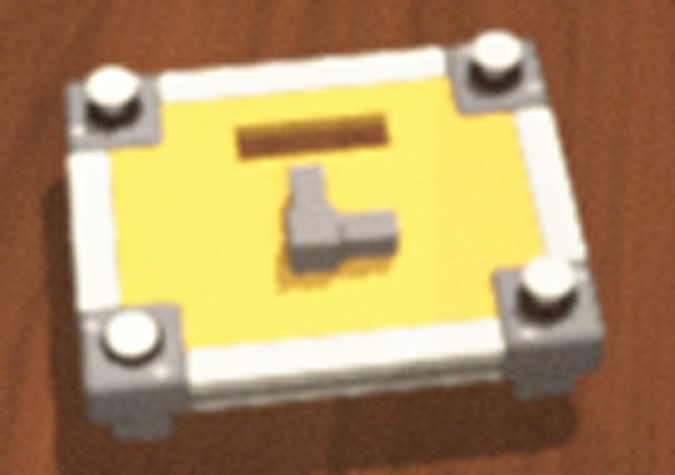

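View pics/crop_top.png

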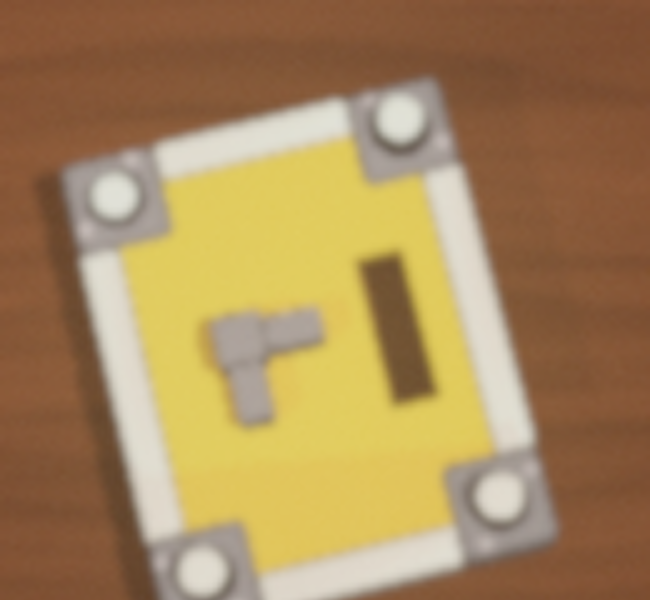

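Latch a reads 70 mm, so it is home. The other three read about 82 mm, and the spacings between them match 150 × 200 mm. The side crop agrees: a sits low at the lower left, and the other three stand proud. I'll move halfway to latch c with the fingers shut.

Request:
play_rows --rows '[[[-0.54, 0.48, 0], [0, 0, 0], -1], [[-0.54, 0.48, 0], [0, 0, 0], -1], [[-0.54, 0.48, 0], [0, 0, 0], -1], [[-0.54, 0.48, 0], [0, 0, 0], -1], [[-0.54, 0.48, 0], [0, 0, 0], -1], [[-0.54, 0.48, 0], [0, 0, 0], -1], [[-0.54, 0.48, 0], [0, 0, 0], -1], [[-0.54, 0.48, 0], [0, 0, 0], -1], [[-0.54, 0.48, 0], [0, 0, 0], -1], [[-0.54, 0.48, 0], [0, 0, 0], -1]]' --newtons 20

```text
clock: 1.1
position: [0.3189, 0.2867, 0.2347]
ee_rot: [-2.477, -1.932, -0.0]
force: [-0.9, 0.3, -0.3]
width: 0.18
```

```bash
cat > go.py <<'E'
import sys,numpy as np
from cell import arm
from scipy.spatial.transform import Rotation as Ro
s=arm.observe();R=Ro.from_rotvec(s["ee_rot"]).as_matrix();p=np.array(s["position"])
T={"c":(.491,-.0352),"b":(.458,.111),"d":(.6864,.0097)}[sys.argv[1]]
z=float(sys.argv[2])
print(s["clock"],"pos",p.round(4),"tips",(p+R[:,2]*.008).round(4),"F",np.round(s["force"],2),"w",round(float(s["width"]),3),"joints",np.round(s["joints"],2),"z",R[:,2].round(4))
print("shares",(R.T@(np.array([*T,z+.008])-p)/.5).round(4))
E
python3 go.py c .14
```

```text
1.1 pos [0.3189 0.2867 0.2347] tips [0.3189 0.2867 0.2267] F [-0.9   0.31 -0.26] w 0.18 joints [-1.    0.11  0.16  2.03 -0.02  1.    0.49] z [-2.e-04  6.e-04 -1.e+00]
shares [-0.5407  0.4907  0.173 ]
```

Request:
play_rows --rows '[[[-0.54, 0.49, 0], [0, 0, 0], -1], [[-0.54, 0.49, 0], [0, 0, 0], -1], [[-0.54, 0.49, 0], [0, 0, 0], -1], [[-0.54, 0.49, 0], [0, 0, 0], -1], [[-0.54, 0.49, 0], [0, 0, 0], -1], [[-0.54, 0.49, 0], [0, 0, 0], -1], [[-0.54, 0.49, 0], [0, 0, 0], -1], [[-0.54, 0.49, 0.17], [0, 0, 0], -1], [[-0.54, 0.49, 0.17], [0, 0, 0], -1], [[-0.54, 0.49, 0.17], [0, 0, 0], -1]]'

```text
clock: 2.1
position: [0.4889, -0.0349, 0.1457]
ee_rot: [-2.474, -1.93, 0.011]
force: [-1.6, 0.8, 1.5]
width: 0.004
```

```bash
python3 go.py c .087
```

```text
2.1 pos [ 0.4889 -0.0349  0.1457] tips [ 0.4889 -0.0349  0.1377] F [-1.58  0.77  1.46] w 0.004 joints [-0.4   0.34  0.46  2.03 -0.2   0.83  1.5 ] z [-0.0078 -0.0011 -1.    ]
shares [0.0007 0.0049 0.1014]
```

Request:
play_rows --rows '[[[0, 0.004, 0.05], [0, 0, 0], -1], [[0, 0.004, 0.09], [0, 0, 0], -1], [[0, 0.004, 0.09], [0, 0, 0], -1], [[0, 0.004, 0.09], [0, 0, 0], -1]]'

```text
clock: 2.5
position: [0.4938, -0.0352, 0.1059]
ee_rot: [-2.476, -1.933, -0.001]
force: [0.2, -0.2, -0.0]
width: 0.006
```

```bash
python3 go.py c .082; python3 - <<'E'
from cell import eyes
import cv2
p,d=eyes.get_image("side"); cv2.imwrite("pics/s1.png",cv2.cvtColor(cv2.resize(p[120:300,180:420],None,fx=3,fy=3),cv2.COLOR_RGB2BGR))
E
```

```text
2.5 pos [ 0.4938 -0.0352  0.1059] tips [ 0.4938 -0.0352  0.0979] F [ 0.15 -0.2  -0.  ] w 0.006 joints [-0.37  0.4   0.43  2.06 -0.25  0.73  1.55] z [ 6.e-04  5.e-04 -1.e+00]
shares [-0.0013 -0.0054  0.0319]
```

View pics/s1.png

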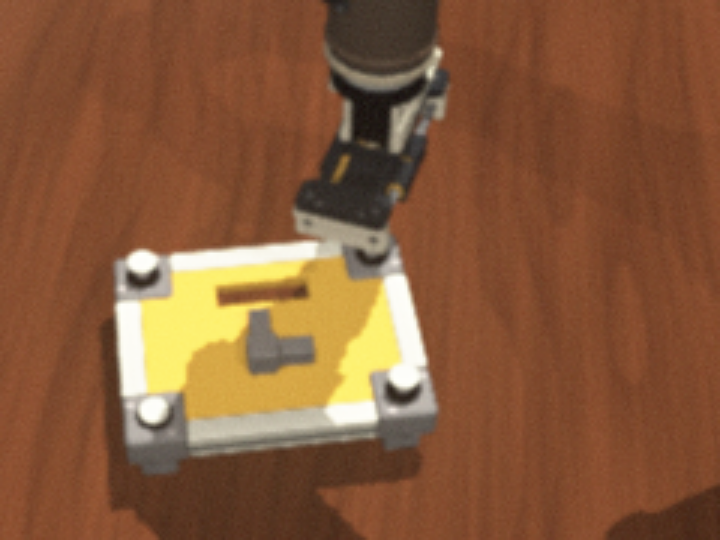

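The fingertips cover head c at about (375,245) in this crop, and the other heads look unchanged. I'll press c slowly.

Request:
play_rows --rows '[[[-0.001, -0.005, 0.015], [0, 0, 0], -1], [[-0.001, -0.005, 0.025], [0, 0, 0], -1], [[-0.001, -0.005, 0.035], [0, 0, 0], -1], [[-0.001, -0.005, 0.042], [0, 0, 0], -1], [[-0.001, -0.005, 0.048], [0, 0, 0], -1], [[-0.001, -0.005, 0.054], [0, 0, 0], -1], [[-0.001, -0.005, 0.058], [0, 0, 0], -1], [[-0.001, -0.005, 0.058], [0, 0, 0], -1]]'

```text
clock: 3.35
position: [0.4905, -0.0362, 0.076]
ee_rot: [-2.478, -1.931, -0.001]
force: [-2.7, 1.9, 10.9]
width: 0.003
```

```bash
python3 go.py c .070
```

```text
3.35 pos [ 0.4905 -0.0362  0.076 ] tips [ 0.4905 -0.0362  0.068 ] F [-2.74  1.92 10.91] w 0.003 joints [-0.34  0.45  0.4   2.09 -0.28  0.65  1.58] z [ 0.e+00  7.e-04 -1.e+00]
shares [ 0.0022  0.0004 -0.004 ]
```

Request:
play_rows --rows '[[[0, 0, 0.004], [0, 0, 0], -1], [[0, 0, 0.008], [0, 0, 0], -1], [[0, 0, 0.008], [0, 0, 0], -1]]'

```text
clock: 3.65
position: [0.4906, -0.0363, 0.0733]
ee_rot: [-2.478, -1.93, -0.002]
force: [-8.9, 2.2, 33.6]
width: 0.004
```

```bash
python3 go.py c .070
```

```text
3.65 pos [ 0.4906 -0.0363  0.0733] tips [ 0.4906 -0.0362  0.0653] F [-8.91  2.24 33.56] w 0.004 joints [-0.34  0.45  0.4   2.09 -0.29  0.65  1.58] z [ 6.0e-04  1.6e-03 -1.0e+00]
shares [ 0.0023  0.0002 -0.0094]
```

The force rises steeply to 34 N, so c is on its stop. I'll retract and move over b.

Request:
play_rows --rows '[[[0, 0, -0.06], [0, 0, 0], -1], [[0, 0, -0.12], [0, 0, 0], -1], [[0, 0, -0.14], [0, 0, 0], -1]]'

```text
clock: 3.95
position: [0.4917, -0.0368, 0.1439]
ee_rot: [2.477, 1.929, 0.004]
force: [0.5, 0.4, 0.4]
width: 0.004
```

```bash
python3 go.py b .13
```

```text
3.95 pos [ 0.4917 -0.0368  0.1439] tips [ 0.4917 -0.0368  0.1359] F [0.47 0.45 0.42] w 0.004 joints [-0.4   0.34  0.46  2.03 -0.21  0.81  1.51] z [ 3.3e-03  1.0e-04 -1.0e+00]
shares [ 0.2702 -0.1378  0.0116]
```

Request:
play_rows --rows '[[[0.27, -0.138, 0], [0, 0, 0], -1], [[0.27, -0.138, 0], [0, 0, 0], -1], [[0.27, -0.138, 0], [0, 0, 0], -1], [[0.27, -0.138, 0], [0, 0, 0], -1], [[0.27, -0.138, 0], [0, 0, 0], -1], [[0.27, -0.138, 0], [0, 0, 0], -1]]'

```text
clock: 4.55
position: [0.4566, 0.1101, 0.1414]
ee_rot: [2.479, 1.929, -0.001]
force: [-0.4, -0.4, -0.7]
width: 0.006
```

```bash
python3 go.py b .092; python3 - <<'E'
from h import *
for n in ["top","side"]:
    p,d=eyes.get_image(n); im=cv2.cvtColor(p,cv2.COLOR_RGB2BGR)
    if n=="top":
        cv2.imwrite("pics/t2.png",cv2.resize(im[150:300,190:340],None,fx=4,fy=4))
        for k,X in {"a":(.6526,.1556,.07),"c":(.493,-.0355,.07),"d":(.6864,.0097,.082),"b":(.458,.111,.082)}.items():
            u,v=proj(n,np.array(X)).round().astype(int)
            print(k,u,v,world(n,u,v,float(np.median(d[v-1:v+2,u-1:u+2]))).round(4))
    else: cv2.imwrite("pics/s2.png",cv2.resize(im[130:290,200:360],None,fx=3.7,fy=3.7))
E
```

```text
4.55 pos [0.4566 0.1101 0.1414] tips [0.4566 0.1101 0.1334] F [-0.38 -0.42 -0.71] w 0.006 joints [-0.69  0.31  0.43  2.08 -0.18  0.79  1.17] z [-3.e-04 -8.e-04 -1.e+00]
shares [0.0026 0.0023 0.0828]
a 222 188 [0.6535 0.1567 0.0714]
c 300 249 [ 0.4917 -0.0363  0.0708]
d 280 173 [0.6857 0.0084 0.0827]
b 240 264 [0.3821 0.06   0.6221]
```

View pics/s2.png

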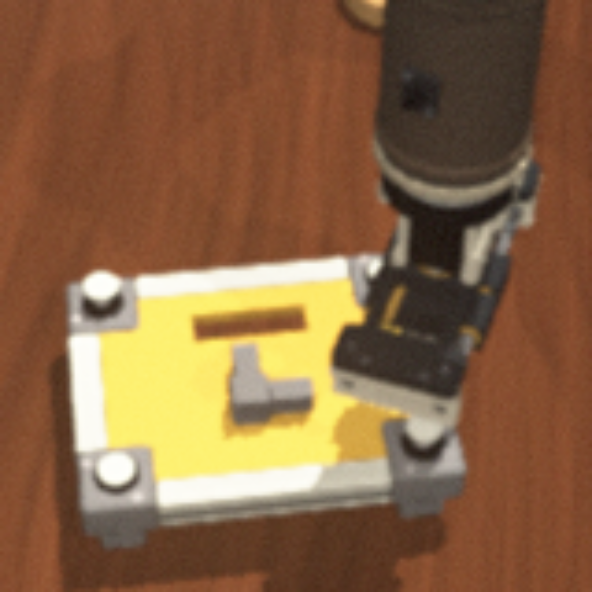

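View pics/t2.png

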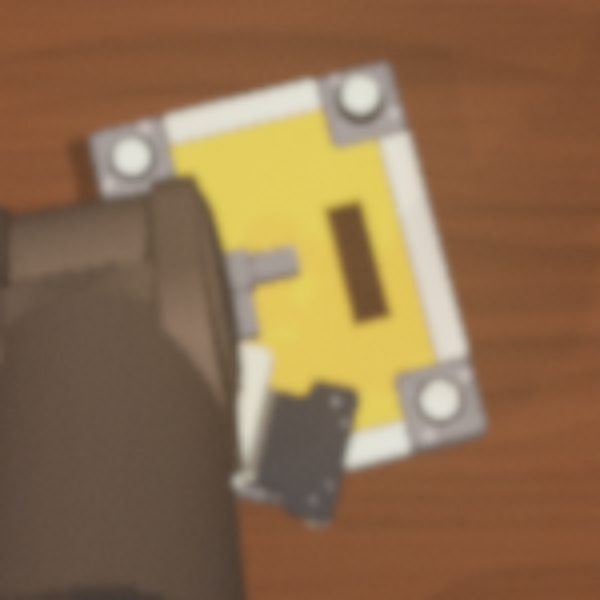

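Head c now reads 70.8 mm and shows no gap in the top view at (440,400). The stool hasn't moved, and the fingers are over b in the side view. I'll press b.

Request:
play_rows --rows '[[[0.002, 0.002, 0.05], [0, 0, 0], -1], [[0.002, 0.002, 0.085], [0, 0, 0], -1], [[0.002, 0.002, 0.1], [0, 0, 0], -1], [[0.002, 0.002, 0.11], [0, 0, 0], -1], [[0.002, 0.002, 0.118], [0, 0, 0], -1], [[0.002, 0.002, 0.124], [0, 0, 0], -1], [[0.002, 0.002, 0.13], [0, 0, 0], -1], [[0.002, 0.002, 0.134], [0, 0, 0], -1], [[0.002, 0.002, 0.134], [0, 0, 0], -1]]'

```text
clock: 5.55
position: [0.4581, 0.1114, 0.0757]
ee_rot: [2.479, 1.93, 0.001]
force: [-3.9, -4.2, 13.3]
width: 0.009
```

```bash
python3 go.py b .070
```

```text
5.55 pos [0.4581 0.1114 0.0757] tips [0.4581 0.1114 0.0677] F [-3.94 -4.2  13.28] w 0.009 joints [-0.64  0.42  0.38  2.14 -0.26  0.63  1.24] z [ 6.e-04  3.e-04 -1.e+00]
shares [-0.0009  0.0001 -0.0047]
```

Request:
play_rows --rows '[[[0, 0, 0.004], [0, 0, 0], -1], [[0, 0, 0.007], [0, 0, 0], -1], [[0, 0, 0.007], [0, 0, 0], -1]]'

```text
clock: 5.85
position: [0.4582, 0.1114, 0.0733]
ee_rot: [-2.479, -1.929, -0.002]
force: [-9.3, -5.4, 33.1]
width: 0.006
```

Request:
play_rows --rows '[[[0, 0, -0.06], [0, 0, 0], -1], [[0, 0, -0.12], [0, 0, 0], -1], [[0, 0, -0.17], [0, 0, 0], -1], [[0, 0, -0.17], [0, 0, 0], -1]]'

```text
clock: 6.25
position: [0.4602, 0.1128, 0.1596]
ee_rot: [2.477, 1.93, 0.011]
force: [0.0, 0.1, 0.0]
width: 0.002
```

```bash
python3 go.py d .15
```

```text
6.25 pos [0.4602 0.1128 0.1596] tips [0.4603 0.1128 0.1516] F [0.01 0.07 0.04] w 0.002 joints [-0.71  0.28  0.44  2.06 -0.17  0.83  1.15] z [ 0.0063  0.0032 -1.    ]
shares [-0.0893  0.489   0.0055]
```

b took 33 N at the same reading, so it is home. Next I'll move over d. The tips are at 0.15 m and the corner piece tops out at 0.084 m, so there is clearance.

Request:
play_rows --rows '[[[-0.09, 0.488, 0], [0, 0, 0], -1], [[-0.09, 0.488, 0], [0, 0, 0], -1], [[-0.09, 0.488, 0], [0, 0, 0], -1], [[-0.09, 0.488, 0], [0, 0, 0], -1], [[-0.09, 0.488, 0], [0, 0, 0], -1], [[-0.09, 0.488, 0], [0, 0, 0], -1], [[-0.09, 0.488, 0], [0, 0, 0], -1], [[-0.09, 0.488, 0], [0, 0, 0], -1]]'

```text
clock: 7.05
position: [0.6824, 0.0096, 0.1556]
ee_rot: [-2.476, -1.931, 0.001]
force: [-0.6, 0.0, -0.1]
width: 0.002
```

```bash
python3 go.py d .0655;  python3 - <<'E'
from h import *
n="top"
p,d=eyes.get_image(n); cv2.imwrite("pics/t3.png",cv2.resize(cv2.cvtColor(p,cv2.COLOR_RGB2BGR)[150:300,190:340],None,fx=4,fy=4))
for k,X in {"a":(.6526,.1556,.07),"c":(.493,-.0355,.07),"b":(.459,.111,.07)}.items():
    u,v=proj(n,np.array(X)).round().astype(int)
    print(k,u,v,world(n,u,v,float(np.median(d[v-1:v+2,u-1:u+2]))).round(4))
E
```

```text
7.05 pos [0.6824 0.0096 0.1556] tips [0.6824 0.0096 0.1476] F [-0.64  0.04 -0.09] w 0.002 joints [-0.36  0.62  0.44  1.53 -0.29  1.05  1.47] z [-1.4e-03  8.0e-04 -1.0e+00]
shares [0.002  0.008  0.1641]
a 222 188 [0.4696 0.076  0.6879]
c 300 249 [ 0.4917 -0.0363  0.0713]
b 240 264 [0.3617 0.0461 0.7696]
```

View pics/t3.png

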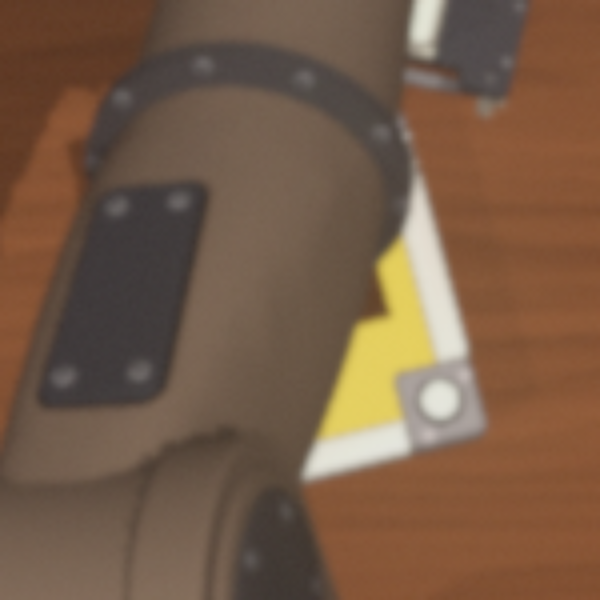

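The arm hides a, b and d in this view. c at (440,400) is unmoved. I'll press d.

Request:
play_rows --rows '[[[0.002, 0.006, 0.06], [0, 0, 0], -1], [[0.002, 0.006, 0.11], [0, 0, 0], -1], [[0.002, 0.006, 0.128], [0, 0, 0], -1], [[0.002, 0.006, 0.138], [0, 0, 0], -1], [[0.002, 0.006, 0.146], [0, 0, 0], -1], [[0.002, 0.006, 0.152], [0, 0, 0], -1], [[0.002, 0.006, 0.158], [0, 0, 0], -1], [[0.002, 0.006, 0.163], [0, 0, 0], -1], [[0.002, 0.006, 0.163], [0, 0, 0], -1]]'

```text
clock: 8.0
position: [0.6869, 0.0096, 0.0767]
ee_rot: [2.478, 1.931, 0.003]
force: [-5.1, 0.5, 7.6]
width: 0.009
```

```bash
python3 go.py d .0655
```

```text
8.0 pos [0.6869 0.0096 0.0767] tips [0.6869 0.0096 0.0687] F [-5.06  0.52  7.57] w 0.009 joints [-0.34  0.71  0.41  1.59 -0.33  0.91  1.51] z [ 0.0016  0.001  -1.    ]
shares [ 0.     -0.001   0.0064]
```

Request:
play_rows --rows '[[[0, 0, 0.004], [0, 0, 0], -1], [[0, 0, 0.008], [0, 0, 0], -1], [[0, 0, 0.01], [0, 0, 0], -1], [[0, 0, 0.01], [0, 0, 0], -1]]'

```text
clock: 8.4
position: [0.687, 0.0095, 0.0742]
ee_rot: [2.478, 1.931, 0.005]
force: [-12.8, 2.1, 28.3]
width: 0.002
```

```bash
python3 go.py d .0655
```

```text
8.4 pos [0.687  0.0095 0.0742] tips [0.687  0.0095 0.0662] F [-12.82   2.08  28.29] w 0.002 joints [-0.34  0.71  0.4   1.59 -0.33  0.91  1.51] z [ 0.0025  0.0019 -1.    ]
shares [ 0.0001 -0.0013  0.0014]
```

Request:
play_rows --rows '[[[0, 0, -0.06], [0, 0, 0], -1], [[0, 0, -0.14], [0, 0, 0], -1], [[0, 0, -0.24], [0, 0, 0], -1], [[-0.1, 0, -0.34], [0, 0, 0], -1], [[-0.2, 0, -0.4], [0, 0, 0], -1], [[-0.3, 0, -0.4], [0, 0, 0], -1], [[-0.4, 0, -0.4], [0, 0, 0], -1], [[-0.5, 0, -0.4], [0, 0, 0], -1], [[-0.6, 0, -0.4], [0, 0, 0], -1], [[-0.6, 0, -0.4], [0, 0, 0], -1]]'

```text
clock: 9.4
position: [0.6108, -0.2881, 0.2718]
ee_rot: [2.481, 1.921, -0.001]
force: [0.6, -0.7, -0.2]
width: 0.007
```

```bash
python3 go.py d .0655;  python3 - <<'E'
from h import *
for n in ["top","side"]:
    p,d=eyes.get_image(n); im=cv2.cvtColor(p,cv2.COLOR_RGB2BGR); cv2.imwrite(f"pics/{n}4.png",im)
    d0=np.load(f"{n}0.npy")
    for k,X in {"a":(.6526,.1556,.07),"c":(.493,-.0355,.07),"b":(.459,.111,.07),"d":(.690,.0098,.07)}.items():
        u,v=proj(n,np.array(X)).round().astype(int)
        print(n,k,u,v,world(n,u,v,float(np.median(d[v-1:v+2,u-1:u+2]))).round(4))
E
```

```text
9.4 pos [ 0.6108 -0.2881  0.2718] tips [ 0.6108 -0.2881  0.2638] F [ 0.57 -0.75 -0.21] w 0.007 joints [ 0.04  0.52  0.52  1.41 -0.26  1.27  1.9 ] z [ 0.0019 -0.0037 -1.    ]
shares [ 0.6156 -0.0037  0.3947]
top a 222 188 [0.6533 0.1566 0.0722]
top c 300 249 [ 0.4919 -0.0363  0.07  ]
top b 240 264 [0.4585 0.1119 0.0706]
top d 280 173 [0.6899 0.0086 0.0699]
side a 231 256 [0.6517 0.1551 0.0707]
side c 303 202 [ 0.4922 -0.0375  0.0694]
side b 313 248 [0.4593 0.111  0.0687]
side d 225 210 [0.6907 0.0101 0.0696]
```

View pics/top4.png

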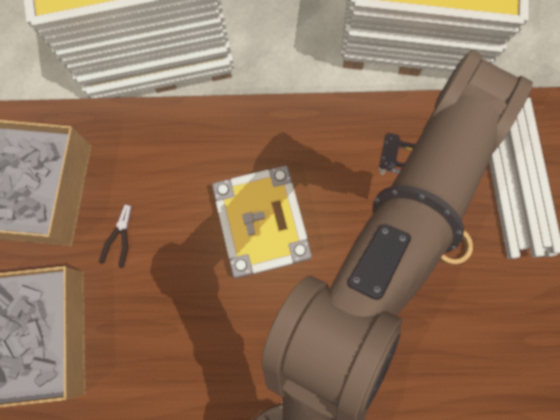

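View pics/side4.png

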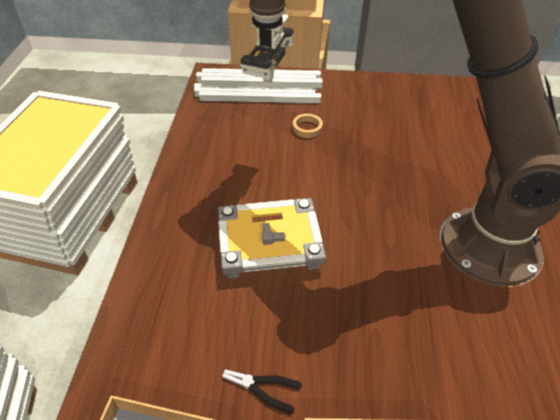

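All four heads read about 70 mm in both views, at top-view pixels (222,188), (300,249), (240,264) and (280,173). The stool, corner piece, tape and pliers are where they started, and the arm is clear. I'll hand the job in.

```bash
python3 -c "
from cell import arm
print(arm.sign_off())"
```

```text
the job is handed in; nothing more can be done
None
```

All four latches are home. With the closed fingertips I pressed latch_c first, then latch_b, then latch_d, each until the force rose sharply at its stop (34, 33 and 28 N). The job was handed in with the robot's clock at about 9.5 s.

**Last checks:** In both camera views all four heads read 69–72 mm above the bench, against 70 mm for home. The stool top, corner piece, tape roll and pliers looked unmoved by eye; I did not measure the shift of the corner piece, tape or pliers. The arm was parked well clear, with the fingertips about 26 cm up.

**One disagreement:** At the stops the arm's own reading put the fingertips at about 65–66 mm, about 4 mm below the head height. I put this down to the arm's position reading and give under load, because the depth images agreed with 70 mm after each finger was lifted.

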